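# Pack up the candle-cup rest for soldering

### The job

Build up the soldering rest in the small steel holder: lay the thick aluminium plate in it and push it down firmly past the sprung tabs until you feel it lying flat and solid on the bottom, and only then do the same with the thin scribed plate on top of it. Finally stand the candle cup upright on the centre of the thin plate's scribed cross and let go. Leave the steel bar, the pan and the screwdriver lying where they are.

Things in the scene. Friction and masses are not known exactly. Their poses are not given: they have to be found in the camera images.
- holder: Steel holder fixed to the bench: base 124 x 78 x 6 mm, 53 mm high in all. Origin: centre of its underside; x along the long side, z up. Four corner posts leave a pocket 84 (x) by 60 mm (y), straight up to 44 mm above the bench, then flared outward about 4 mm to the top. Each long side is open between the posts over its middle 60 mm: fingers can pass there down to the base.
- tab_far (a joint): Sprung brass tab in the middle of the holder's +x short end, 22 mm wide, 3 mm thick, hinged 36 mm above the bench; 0 rad: level, reaching 5 mm under a plate's end; grows as it folds down, springs back. A plate laid in the pocket rests on both tabs, underside 37.5 mm above the bench; a push of about 6 to 12 N at its middle folds them, it drops home and the tabs spring back above it.
- tab_near (a joint): The like tab at the holder's -x short end (nearer the robot). Both tabs catch each plate in turn. If one tab gives way first, the plate lies aslant with its other end still on its tab, until that high end is pushed down too. 0 rad: level; up to 1.4 rad folded down.
- seat (a point): Centre of the holder's floor (the upper face of its base), 6 mm above the bench, axes as the holder's. The first plate lies on it.
- thick_plate: Thick plain aluminium plate, 80 x 56 x 12 mm, about 145 g, lying flat on the bench. Origin: centre of its underside; x along the 80 mm side, y along the 56 mm side, z up. Either way round will do.
- thin_plate: Thin aluminium plate, 80 x 56 x 6 mm, about 75 g, with a dark cross scribed on its upper face, lying flat on the bench. Origin: centre of its underside; x along the 80 mm side, y along the 56 mm side, z up. Either way round will do.
- candle_cup: Bright metal candle cup on a foot, 67 mm high, about 160 g, standing upright: round foot of 48 mm diameter, narrow stem, and from 36 mm up a hollow cup of 31 mm outer diameter between 46 and 62 mm height, with a rim of 36 mm diameter at the top. Origin: centre of its underside; z up along its axis.
- bar: Bystander: dark steel bar 100 x 24 x 10 mm lying flat. Origin: centre of its underside.
- drip_pan: Bystander: shallow round metal pan, 72 mm diameter, 12 mm high. Origin: centre of its underside.
- screwdriver: Bystander: screwdriver with a wooden handle, about 0.2 m long, lying between the holder and the robot. Origin: under its middle.

How it is judged (in metres and radians):
On the way, in this order (a step that is already met when the one before it is completed fails the run):
1. The thick plate lies flat on the holder's floor and is pressed down on it with more than 4 N for 0.2 s, while the thin plate and the cup are still away from the holder (horizontal distance between thick_plate and seat below 0.0055 m and z of thick_plate in the frame of seat between -0.002 and 0.002 m and angle between thick_plate's own z axis and vertical below 0.04 rad and angle between the x axis of thick_plate and the x axis of holder, either way round below 0.13 rad and contact force between thick_plate and holder above 4 N and horizontal distance between each of thin_plate, candle_cup and seat above 0.06 m), for 0.2 s.
2. The thin plate lies flat on the thick one and is pressed down on it with more than 4 N for 0.2 s, while the cup is still away from the holder (horizontal distance between each of thick_plate, thin_plate and seat below 0.0055 m and z of thick_plate in the frame of seat between -0.002 and 0.002 m and angle between each of thick_plate, thin_plate's own z axis and vertical below 0.04 rad and angle between the x axis of each of thick_plate, thin_plate and the x axis of holder, either way round below 0.13 rad and z of thin_plate in the frame of seat between 0.01 and 0.014 m and contact force between thin_plate and thick_plate above 4 N and horizontal distance between candle_cup and seat above 0.06 m), for 0.2 s.
At the end, for the whole second after the job is handed in: Thick plate flat on the holder floor, thin plate flat on it (heights within 2 mm, centres within 5.5 mm, tilt < 0.04 rad, long sides along the holder within 0.13 rad); cup upright (tilt < 0.06 rad), foot on the thin plate, axis within 12 mm of its centre; all at rest (< 20 mm/s) (horizontal distance between each of thick_plate, thin_plate and seat below 0.0055 m and z of thick_plate in the frame of seat between -0.002 and 0.002 m and angle between each of thick_plate, thin_plate's own z axis and vertical below 0.04 rad and angle between the x axis of each of thick_plate, thin_plate and the x axis of holder, either way round below 0.13 rad and z of thin_plate in the frame of seat between 0.01 and 0.014 m and horizontal distance between candle_cup and thin_plate below 0.012 m and z of candle_cup in the frame of thin_plate between 0.004 and 0.008 m and angle between candle_cup's own z axis and vertical below 0.06 rad and linear speed of each of thick_plate, thin_plate, candle_cup below 0.02 m/s); the robot touches nothing.
It fails at once if The bar, the pan or the screwdriver is moved by more than 30 mm (distance of any of bar, drip_pan, screwdriver from where it was at the start of the episode above 0.03 m).
It also fails if it takes over 72 s, if anything falls off the work surface, if the arm or the gripper's body presses on something with over 40 N, if the wrist force passes 120 N, or if a joint passes its speed limit or range.

### The arm

A 7-joint arm with a two-finger parallel gripper is mounted at the origin on the work surface. World frame = base frame: x ahead of the robot, y to its left, z up, the work surface at z = 0. Lengths are in mm, angles in rad, forces in N, time in s.
With the tool pointing down it reaches from about 375 to 925 mm from the base axis. Payload 3.1 kg.
Tool frame: the origin (TCP) lies between the finger pads; the fingertips stand bot.finger_overhang ahead of it and the grasp point (between the pads) lies 11 mm behind it (bot.finger_overhang is the distance from the TCP to the fingertips, in mm); z points along the fingers, y is the line along which they close (so a half turn about z gives the same grasp; the last joint's range is limited). The gripper opens to 85 mm and grips with 20 to 120 N. Pads are 22 mm wide; open, the fingers measure 114 mm over their backs; the gripper's body (76 mm by 85 mm) begins 54 mm behind the grasp point. The pads swing forward as they close: fully open they stand 13 mm farther back than shut.
Start: joints at [1.212, 0.383, 0.044, 1.598, -0.018, 1.161, -0.05], TCP at [167.624, -628.017, 239.269] pointing down, gripper open.
Joint ranges: [-2.61, 2.61], [-0.41, 2.15], [-1.48, 1.57], [0, 2.5], [-1.57, 4.71], [0.05, 1.97], [-2.85, 2.85]. Speed limits (rad/s): [2.79, 2.79, 3.14, 3.14, 3.14, 3.14, 3.14].

### API

Orientations are given as a rotation vector (axis times angle).
In Python, from cell import bot, job, snapshot gives the robot as it stands (bot), with the cameras as plain functions and the job (job).
- The arm moves only by the tool shift_gripper, called after "Emit:" as name(argument=value, ...) on one line, values as JSON. Schema: {"type":"object","properties":{"plan":{"type":"array","items":{"type":"array","items":{"type":"number"},"minItems":5,"maxItems":5},"minItems":1,"maxItems":8},"grip_n":{"type":"number"},"only":{"type":"string"},"quiet":{"type":"boolean"},"lines":{"type":"string"}},"required":["plan"],"additionalProperties":false}. plan is a list of rows, 1 to 8 of them, each of 5 numbers: dx, dy, dz in normalised numbers (1 is 1000 mm), then a turn about the tool's z in fractions of the full range, 1 being pi rad, then the finger opening in mm; each row is the pose to reach, as a shift and turn from the pose commanded when the call began, along the tool's axes at that moment; what a row does not reach only later rows make up. A row lasts 1/8 s, in which the tool goes at most 62.5 mm and 0.188 rad, less where a joint would pass 70% of its speed; a pose out of reach is approached as far as the arm can. The fingers move at their own pace and stop on an object; grip_n is the grip in N (left out, the last holds). Time passes only in rows, so rows that do not move let the fingers close. The tool returns the time, the measured TCP pose, the force, the opening and the grip force at its end. only (a regular expression) keeps the lines of the reply that match it, lines (a string "A,B") keeps lines A to B, and quiet returns only ok. No shift or turn number may pass 1 either way. Input that does not fit is refused with a message, and nothing moves.
- bot.sense(): the state, without advancing time (a new reading comes with each control period).
- snapshot(name): name is "side" or "top"; returns a dict with "color" (480x640x3 uint8, red, green, blue), "fx", "fy", "cx", "cy" (pixels), "k1" (the pictures are not rectified: a ray, as slopes to the right and down, at radius r is drawn at 1 + k1 r^2 times it, then the intrinsics apply), "camera_from_world" (4x4, takes a point from world to camera coordinates). Camera axes: x right, y down, z forward; pixel columns grow to the right and rows downward; lengths in mm; the calibration is good to about 2 mm. A picture is of the moment at which its call begins. There is no depth.
- job.close_job(): hands the job in; it is judged then, once.
The state is a dict: "clock": time; "joint_pos": joint angles; "dq": joint speeds; "joint_efforts": joint torques, N m; "tcp_pos": TCP position; "orientation": TCP orientation; "contact_force": force on the tool from outside, world axes, zero at the start; "wrist_torque": the same for the moment, N m; "gripper_width": finger opening in mm; "grip_force": force on a finger pad.
Only numpy, scipy, OpenCV 4.12 (cv2) and the standard library are available. Lean on these libraries where they do the work, as an engineer would, in place of code of your own. Each camera call takes 0.05 s, during which the arm holds its last target. There are 200 camera calls.

## Working session

There is one attempt and no reset: what is moved stays moved. The work goes in short steps, Python scripts to look and compute and a tool call to move; the robot and the scene stay as the last step left them, time stands still between calls to the robot, and variables do not carry over. Pictures are saved under pics/ and viewed, at most 10 in all, crops included, and the job is handed in when it is done.

```bash
ls; mkdir -p pics; python3 - <<'E'
from cell import bot, job, snapshot
import cv2
for n in("top","side"):
    s=snapshot(n); cv2.imwrite(f"pics/{n}0.png",s["color"][:,:,::-1]); print(n,{k:s[k] for k in s if k!="color"})
print(bot.sense(),bot.finger_overhang)
E
```

```text
cell.py
pics
top {'fx': 501.75718888666165, 'fy': 501.75718888666165, 'cx': 320.81671989491883, 'cy': 238.28389511550628, 'k1': -0.07498169831096764, 'camera_from_world': array([[-1.93181647e-02, -9.99622976e-01,  1.95118971e-02,
        -2.23703352e+00],
       [-9.96016010e-01,  1.75418467e-02, -8.74322123e-02,
         5.29105391e+02],
       [ 8.70569736e-02, -2.11231917e-02, -9.95979364e-01,
         1.05171318e+03],
       [ 0.00000000e+00,  0.00000000e+00,  0.00000000e+00,
         1.00000000e+00]])}
side {'fx': 581.0657868605032, 'fy': 581.0657868605032, 'cx': 319.214045835471, 'cy': 248.47793276704988, 'k1': -0.1293053411160942, 'camera_from_world': array([[-7.97336125e-01, -6.03458267e-01,  9.65524614e-03,
         4.28129960e+02],
       [-3.05419967e-01,  3.89643236e-01, -8.68847968e-01,
         1.91705636e+02],
       [ 5.20551388e-01, -6.95712777e-01, -4.94984832e-01,
         9.56280419e+02],
       [ 0.00000000e+00,  0.00000000e+00,  0.00000000e+00,
         1.00000000e+00]])}
{'clock': 0.1, 'joint_pos': array([ 1.21218711,  0.38375887,  0.04381957,  1.59944901, -0.01790097,
        1.16125031, -0.04989925]), 'dq': array([-0.00128439, -0.00088958,  0.00086445, -0.00309924,  0.0007008 ,
        0.00110916, -0.00072962]), 'joint_efforts': array([ 2.61259578e-03, -4.34729469e+01,  1.02938578e+00, -2.50454718e+01,
        1.09017652e-02,  5.48607219e-03,  3.86223951e-05]), 'tcp_pos': array([ 167.39541465, -627.1772626 ,  237.99402558]), 'orientation': array([-3.11248613e+00, -4.08350252e-01,  6.95046615e-04]), 'contact_force': array([-0.02473665, -0.14165831,  0.52484621]), 'wrist_torque': array([-0.00570618,  0.04008407,  0.07990284]), 'grip_force': 0.0, 'gripper_width': 85.39266926031115} 8.0
```

View pics/top0.png

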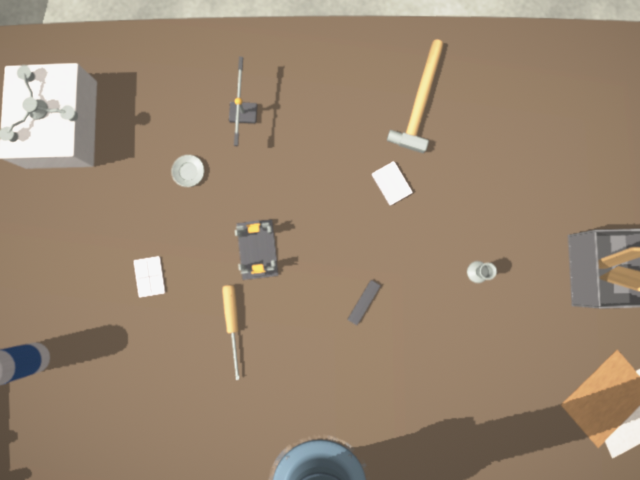

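View pics/side0.png

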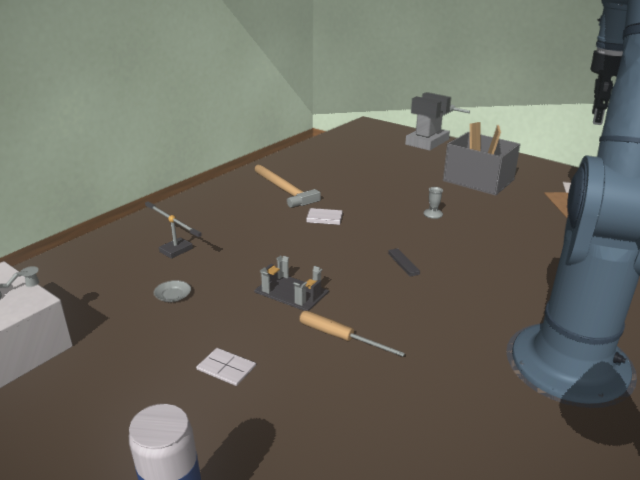

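The top view shows the thick plate at (392,183), the thin plate with its cross at (149,277), the cup at (483,271) and the holder at (257,249) with orange tabs at (254,228) and (258,268). The bar is at (365,302), the pan at (188,171) and the screwdriver at (232,330). The side view agrees: thick plate (325,216), thin plate (226,366), cup (434,202), holder (292,290).

```bash
cat > h.py <<'E'
import numpy as np, cv2
from scipy.spatial.transform import Rotation as R
from cell import bot, job, snapshot
def ray(s,uv):
    K=np.array([[s["fx"],0,s["cx"]],[0,s["fy"],s["cy"]],[0,0,1]])
    p=cv2.undistortPoints(np.array(uv,float).reshape(-1,1,2),K,np.array([s["k1"],0,0,0,0]))[:,0]
    T=s["camera_from_world"]; d=np.c_[p,np.ones(len(p))]@T[:3,:3]
    return -T[:3,:3].T@T[:3,3], d
def onplane(s,uv,z):
    o,d=ray(s,uv); return (o+d*((z-o[2])/d[:,2])[:,None])[:,:2]
def blob(s,kind,win):
    "largest contour of a colour mask in window (u0,v0,u1,v1)"
    hsv=cv2.cvtColor(s["color"],cv2.COLOR_RGB2HSV)
    m=cv2.inRange(hsv,*{"white":((0,0,120),(179,70,255)),"orange":((10,130,120),(30,255,255)),
        "grey":((0,0,75),(179,90,255))}[kind])
    w=np.zeros_like(m); u0,v0,u1,v1=win; w[v0:v1,u0:u1]=m[v0:v1,u0:u1]
    if kind=="white": w=cv2.morphologyEx(w,cv2.MORPH_CLOSE,np.ones((3,3)))
    c,_=cv2.findContours(w,cv2.RETR_EXTERNAL,cv2.CHAIN_APPROX_NONE)
    return max(c,key=cv2.contourArea)
def cen(c):
    m=cv2.moments(c); return [m["m10"]/m["m00"],m["m01"]/m["m00"]]
def plane_rect(s,c,z):
    P=onplane(s,c.reshape(-1,2),z).astype(np.float32); (x,y),(w,h),a=cv2.minAreaRect(P)
    if w<h: w,h,a=h,w,a+90
    return np.round([x,y,w,h,(a+90)%180-90],1)
def go(x,y,z,ax=None):
    "tool-axis shift (mm) to world point, and turn so that the closing line lies along world angle ax (deg)"
    st=bot.sense(); M=R.from_rotvec(st["orientation"]).as_matrix()
    d=M.T@(np.array([x,y,z])-st["tcp_pos"]); t=None
    if ax is not None:
        v=M.T@np.array([np.cos(np.radians(ax)),np.sin(np.radians(ax)),0])
        t=np.arctan2(-v[0],v[1]); t=(t+np.pi/2)%np.pi-np.pi/2
    print("shift",np.round(d,1),"turn",t and round(t,3),"q7",round(st["joint_pos"][6],2),"tilt z",np.round(M[:,2],3),
      "tcp",np.round(st["tcp_pos"],1),"F",np.round(st["contact_force"],1),"t",st["clock"])
E
python3 - <<'E'
from h import *
t=snapshot("top"); s=snapshot("side")
for n,z,wt,ws in(("thick",12,(360,150,425,215),(300,203,350,228)),("thin",6,(125,245,175,305),(190,345,265,390))):
    for S,w in((t,wt),(s,ws)):
        c=blob(S,"white",w); print(n,cv2.contourArea(c),np.round(cen(c),1),"cen",np.round(onplane(S,[cen(c)],z),1),"rect",plane_rect(S,c,z))
tabs=[]
for S,ws in((t,((245,220,268,238),(246,260,270,277))),(s,((262,262,281,280),(300,275,320,292)))):
    p=[cen(blob(S,"orange",w)) for w in ws]; P=onplane(S,p,37); d=P[0]-P[1]
    print("tabs",np.round(p,1),P.round(1).tolist(),"mid",P.mean(0).round(1),"len",np.linalg.norm(d).round(1),"ang",np.degrees(np.arctan2(d[1],d[0])).round(1))
for n,S,w in(("t",t,(460,250,505,290)),("s",s,(418,180,450,222))):
    c=blob(S,"grey",w); print("cup",n,cv2.boundingRect(c),cv2.contourArea(c))
a=cv2.resize(t["color"][210:285,220:295],None,fx=5,fy=5,interpolation=2);b=cv2.resize(t["color"][245:295,455:505],None,fx=7.5,fy=7.5,interpolation=2)
cv2.imwrite("pics/c1.png",np.hstack([a,b])[:,:,::-1])
E
```

```text
thick 1062.5 [391.4 182.9] cen [[ 649.3 -169.7]] rect [ 649.7 -170.    86.7   65.    28.7]
thick 459.5 [323.6 215.8] cen [[ 645.6 -160.9]] rect [ 646.3 -162.1   81.9   80.9   29.8]
thin 1071.0 [148.7 276.4] cen [[454.1 362.3]] rect [454.3 362.4  86.5  62.5   8.6]
thin 1203.0 [225.3 365.9] cen [[452.  364.9]] rect [452.7 364.1  83.1  61.7   8.9]
tabs [[253.  227.9]
 [257.3 268.1]] [[552.3, 131.3], [467.1, 122.9]] mid [509.7 127.1] len 85.6 ang 5.6
tabs [[272.5 270.1]
 [309.7 282.8]] [[552.3, 131.6], [467.0, 122.8]] mid [509.6 127.2] len 85.8 ang 5.9
cup t (460, 250, 45, 40) 1716.0
cup s (418, 180, 32, 42) 1271.0
```

View pics/c1.png

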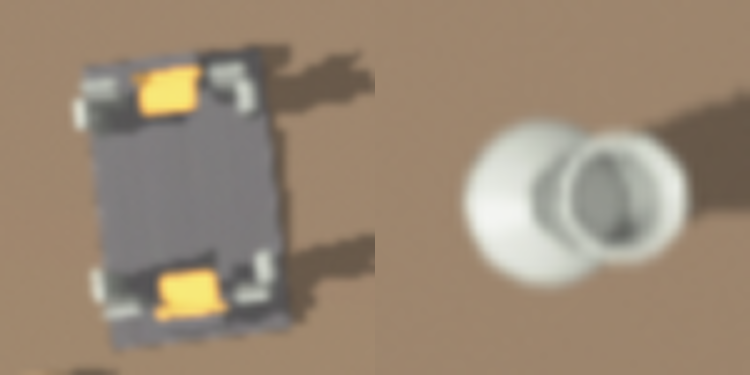

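The crop shows the holder's long side running up the image with both tabs level. The cup's foot is centred at about (477.7,271.9) px and its rim at about (487.7,271.3) px. The plate masks include side faces, so I'll tighten them.

```bash
python3 - <<'E'
from h import *
t=snapshot("top"); s=snapshot("side")
print("campos",[(-S["camera_from_world"][:3,:3].T@S["camera_from_world"][:3,3]).round() for S in(t,s)])
print("foot",onplane(t,[[477.7,271.9]],3).round(1),"rim",onplane(t,[[487.7,271.3]],67).round(1))
for n,z,wt,ws in(("thick",12,(360,150,425,215),(300,203,350,228)),("thin",6,(125,245,175,305),(190,345,265,390))):
    for S,w in((t,wt),(s,ws)):
        g=S["color"].min(2); u0,v0,u1,v1=w; sub=g[v0:v1,u0:u1]; top=np.percentile(sub,98 if n=="thick" and S is s else 90)
        print(n,"lvl",top, "hist",np.histogram(sub,bins=range(0,261,20))[0])
        for th in((float(np.median(sub[sub<110]))+top)/2,top-25):
            m=np.zeros_like(g); m[v0:v1,u0:u1]=(sub>th)*255
            m=cv2.morphologyEx(m,cv2.MORPH_CLOSE,np.ones((5,5)))
            c=max(cv2.findContours(m,0,cv2.CHAIN_APPROX_NONE)[0],key=cv2.contourArea)
            print(" ",round(th),np.round(cen(c),1),"cen",onplane(S,[cen(c)],z).round(1),"rect",plane_rect(S,c,z))
E
```

```text
campos [array([ 435.,   11., 1094.]), array([-98., 849., 636.])]
foot [[ 450.4 -356.2]] rim [[ 450.3 -355.9]]
thick lvl 246.0 hist [   0    0    0   10   70 3029   67   39   24   32   33   46  875]
  178 [391.4 182.7] cen [[ 649.7 -169.7]] rect [ 649.9 -169.6   82.3   59.4   29. ]
  221 [391.6 182.7] cen [[ 649.7 -170.1]] rect [ 649.9 -170.    79.5   56.5   29. ]
thick lvl 203.0 hist [  0   0  10 657  59  37  21  17  32 377  37   3   0]
  136 [324.  215.9] cen [[ 644.6 -161. ]] rect [ 645.3 -161.8   81.4   76.3   29. ]
  178 [323.8 216. ] cen [[ 644.8 -160.5]] rect [ 645.4 -161.6   76.7   72.9   29.7]
thin lvl 247.0 hist [   0    0    0    9   76 1792   44   39   40   19   25   73  883]
  178 [148.6 276.4] cen [[454.1 362.6]] rect [454.3 362.6  82.2  57.6   8.7]
  222 [148.7 276.2] cen [[454.5 362.5]] rect [454.4 362.5  80.5  56.    8.7]
thin lvl 188.0 hist [   0    0    0 2003   81   51   66   91  128  915   40    0    0]
  128 [225.2 365.9] cen [[452.1 364.9]] rect [453.2 364.2  81.4  60.5   9.1]
  163 [225.3 365.9] cen [[452.1 364.9]] rect [453.2 364.3  78.7  59.    9.2]
```

Thick plate: (649.8,−169.9), long axis 29°, measured 79.5×56.5 mm. Thin plate: (454.3,362.6), long axis 8.7°. Cup: (450.4,−356). Holder: (509.7,127.1), 5.7°, and both views agree on it. All of these are within reach.

```bash
python3 -c "
from h import *
go(649.8,-169.9,70,119)"
```

```text
shift [ 584.  -317.8  169. ] turn -0.245 q7 -0.05 tilt z [-0.     0.001 -1.   ] tcp [ 167.5 -627.7  238.8] F [-0.2  0.1  0.1] t 0.3
```

Units first: shifts go in shares of 1000 mm and turns go in shares of pi rad. So 410 mm is 0.41, 355 mm is 0.355, -0.245 rad is -0.078.

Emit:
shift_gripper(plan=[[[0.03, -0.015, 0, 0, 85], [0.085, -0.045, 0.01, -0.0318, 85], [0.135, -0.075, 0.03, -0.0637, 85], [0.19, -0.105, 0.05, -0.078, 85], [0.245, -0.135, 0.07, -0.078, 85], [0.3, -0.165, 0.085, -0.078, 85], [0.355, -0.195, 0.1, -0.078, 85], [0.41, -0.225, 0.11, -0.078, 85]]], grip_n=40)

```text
refused: plan[0]: the value is too long (schema: maxItems 5). Nothing was moved.
```

Wrong form. The message asks for a list of rows, each a list of 5 numbers, so I'll send the same numbers that way.

Emit:
shift_gripper(plan=[[0.03, -0.015, 0, 0, 85], [0.085, -0.045, 0.01, -0.0318, 85], [0.135, -0.075, 0.03, -0.0637, 85], [0.19, -0.105, 0.05, -0.078, 85], [0.245, -0.135, 0.07, -0.078, 85], [0.3, -0.165, 0.085, -0.078, 85], [0.355, -0.195, 0.1, -0.078, 85], [0.41, -0.225, 0.11, -0.078, 85]], grip_n=40)

```text
clock: 1.3
tcp_pos: [498.5, -311.4, 130.6]
orientation: [3.042, 0.785, -0.0]
contact_force: [0.9, -0.2, 0.1]
gripper_width: 85.0
grip_force: 0.0
```

Emit:
shift_gripper(plan=[[0.052, -0.028, 0.015, 0, 85], [0.105, -0.057, 0.03, 0, 85], [0.15, -0.08, 0.04, 0, 85], [0.17, -0.091, 0.05, 0, 85], [0.174, -0.093, 0.055, 0, 85], [0.174, -0.093, 0.055, 0, 85]])

```text
clock: 2.05
tcp_pos: [603.9, -148.2, 75.7]
orientation: [3.042, 0.785, -0.003]
contact_force: [-0.7, -0.5, -0.1]
gripper_width: 85.3
grip_force: 0.0
```

```bash
python3 -c "
from h import *
go(649.8,-169.9,70,119);go(649.8,-169.9,12,119)"
```

```text
shift [29.7 41.2  5.6] turn -0.001 q7 -1.01 tilt z [-0.002 -0.001 -1.   ] tcp [ 603.9 -148.2   75.7] F [-0.7 -0.5 -0.1] t 2.05
shift [29.8 41.2 63.6] turn -0.001 q7 -1.01 tilt z [-0.002 -0.001 -1.   ] tcp [ 603.9 -148.2   75.7] F [-0.7 -0.5 -0.1] t 2.05
```

In the tool's units: 62 mm is 0.062, 55 mm is 0.055.

Emit:
shift_gripper(plan=[[0.02, 0.028, 0.005, 0, 85], [0.03, 0.041, 0.01, 0, 85], [0.03, 0.041, 0.035, 0, 85], [0.03, 0.041, 0.055, 0, 85], [0.03, 0.041, 0.062, 0, 85], [0.03, 0.041, 0.062, 0, 85]], grip_n=40)

```text
clock: 2.8
tcp_pos: [649.9, -168.6, 13.6]
orientation: [-3.041, -0.785, 0.002]
contact_force: [0.3, -0.1, 0.1]
gripper_width: 84.9
grip_force: 0.0
```

```bash
python3 - <<'E'
from h import *
go(649.8,-169.9,12,119)
s=snapshot("side"); cv2.imwrite("pics/g1.png",cv2.resize(s["color"][150:250,270:400],None,fx=5,fy=5,interpolation=2)[:,:,::-1])
E
```

```text
shift [-0.7  1.   1.6] turn -0.001 q7 -1.01 tilt z [-0.002  0.    -1.   ] tcp [ 649.9 -168.6   13.6] F [ 0.3 -0.1  0.1] t 2.8
```

View pics/g1.png

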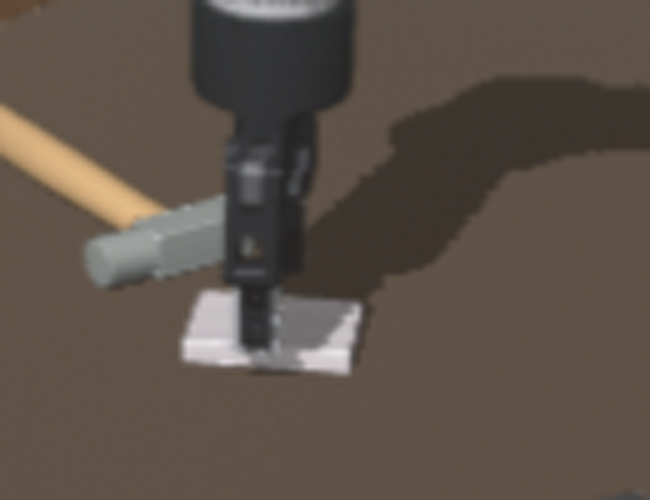

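The near fingertip ends at about (321.4,219.4) px in the side view, beside the plate at about its top edge. I'll compute its height.

```bash
python3 - <<'E'
from h import *
s=snapshot("side")
for z in(0,5,10,15,20,25): print(z,onplane(s,[[321.4,219.4]],z).round(1))
a=np.radians(119)
for r in(43,48,53): print(r,np.array([649.9,-168.6])+r*np.array([np.cos(a),np.sin(a)]))
E
```

```text
0 [[ 652.5 -161.5]]
5 [[ 646.6 -153.5]]
10 [[ 640.7 -145.6]]
15 [[ 634.8 -137.6]]
20 [[ 628.9 -129.7]]
25 [[ 623.  -121.7]]
43 [ 629.05318633 -130.99135259]
48 [ 626.62913823 -126.61825406]
53 [ 624.20509013 -122.24515552]
```

Open tips sit about 6 mm behind the TCP, which matches 8 mm overhang minus 13 mm swing. I'll lower to TCP z≈6 and close.

In the tool's units: 7.5 mm is 0.0075, 5 mm is 0.005.

Emit:
shift_gripper(plan=[[-0.0007, 0.001, 0.005, 0, 85], [-0.0007, 0.001, 0.0075, 0, 85], [-0.0007, 0.001, 0.0075, 0, 50], [-0.0007, 0.001, 0.0075, 0, 50], [-0.0007, 0.001, 0.0075, 0, 50], [-0.0007, 0.001, 0.0075, 0, 50]], grip_n=60)

```text
clock: 3.65
tcp_pos: [651.5, -169.6, 7.3]
orientation: [3.041, 0.786, 0.002]
contact_force: [0.8, -0.6, 2.9]
gripper_width: 54.0
grip_force: 65.2
```

```bash
python3 - <<'E'
from h import *
go(649.8,-169.9,6,119)
E
```

```text
shift [-1.6 -0.5  1.3] turn -0.0 q7 -1.01 tilt z [ 0.001 -0.    -1.   ] tcp [ 651.5 -169.6    7.3] F [ 0.8 -0.6  2.9] t 3.65
```

In the tool's units: -105 mm is -0.105, -90 mm is -0.09.

Emit:
shift_gripper(plan=[[0, 0, -0.015, 0, 50], [0, 0, -0.05, 0, 50], [0, 0, -0.09, 0, 50], [0, 0, -0.105, 0, 50], [0, 0, -0.105, 0, 50]])

```text
clock: 4.28
tcp_pos: [651.4, -169.6, 113.0]
orientation: [3.041, 0.786, 0.003]
contact_force: [0.1, 0.7, -2.6]
gripper_width: 54.4
grip_force: 64.9
```

```bash
python3 - <<'E'
from h import *
go(509.7,127.1,100,95.7)
s=snapshot("side"); cv2.imwrite("pics/g2.png",cv2.resize(s["color"][100:240,250:420],None,fx=4,fy=4,interpolation=2)[:,:,::-1])
E
```

```text
shift [  19.8 -328.3   12.5] turn 0.406 q7 -0.98 tilt z [ 0.002 -0.001 -1.   ] tcp [ 651.4 -169.6  113. ] F [ 0.1  0.7 -2.6] t 4.275
```

View pics/g2.png

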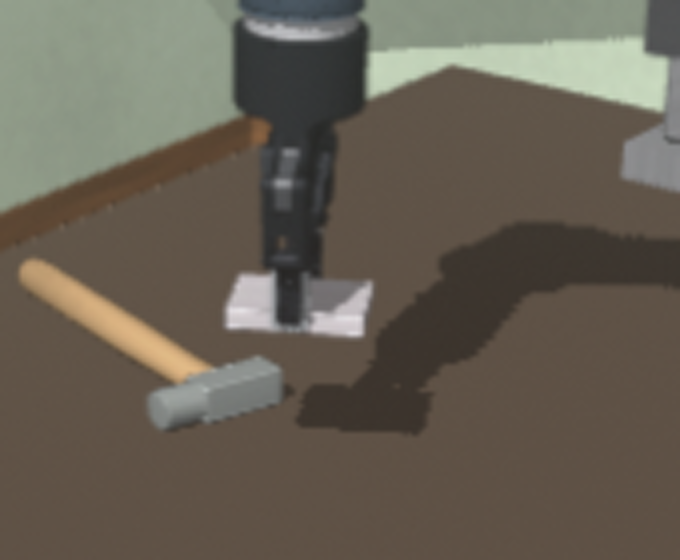

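The plate is held level, with the fingertips ending near its underside at about (323,180) px in the full side view. Next I carry it over the holder.

In the tool's units: -328 mm is -0.328, -322 mm is -0.322, 0.406 rad is 0.1292.

Emit:
shift_gripper(plan=[[0.002, -0.03, 0, 0.0318, 50], [0.005, -0.085, 0, 0.0637, 50], [0.009, -0.14, 0, 0.0955, 50], [0.012, -0.195, 0, 0.1273, 50], [0.015, -0.25, 0, 0.1292, 50], [0.018, -0.295, 0, 0.1292, 50], [0.021, -0.322, 0, 0.1292, 50], [0.021, -0.328, 0, 0.1292, 50]])

```text
clock: 5.32
tcp_pos: [507.5, 129.7, 109.8]
orientation: [-3.137, -0.164, 0.007]
contact_force: [1.3, -0.3, -1.9]
gripper_width: 53.9
grip_force: 64.8
```

Emit:
shift_gripper(plan=[[0, 0, 0, 0, 50], [0, 0, 0, 0, 50]])

```text
clock: 5.58
tcp_pos: [510.7, 125.4, 111.2]
orientation: [3.137, 0.152, -0.001]
contact_force: [0.2, 0.4, -1.7]
gripper_width: 54.2
grip_force: 64.8
```

```bash
python3 - <<'E'
from h import *
go(511.3,127.3,70,95.7)
E
```

```text
shift [ 0.8 -1.9 41.2] turn -0.003 q7 -1.89 tilt z [-0.001 -0.001 -1.   ] tcp [510.7 125.4 111.2] F [ 0.2  0.4 -1.7] t 5.575
```

In the tool's units: 44 mm is 0.044, 43 mm is 0.043.

Emit:
shift_gripper(plan=[[0.0008, -0.0019, 0.015, 0, 50], [0.0008, -0.0019, 0.035, 0, 50], [0.0008, -0.0019, 0.043, 0, 50], [0.0008, -0.0019, 0.044, 0, 50], [0.0008, -0.0019, 0.044, 0, 50]])

```text
clock: 6.2
tcp_pos: [511.3, 129.6, 68.0]
orientation: [-3.137, -0.156, -0.001]
contact_force: [0.7, -0.1, -1.1]
gripper_width: 54.1
grip_force: 64.8
```

```bash
python3 - <<'E'
from h import *
go(511.3,127.3,70,95.7)
s=snapshot("side");t=snapshot("top"); cv2.imwrite("pics/p1.png",np.hstack([cv2.resize(S["color"][b:b+90,a:a+70],None,fx=5.5,fy=5.5,interpolation=2) for S,a,b in((s,255,220),(t,220,195))])[:,:,::-1])
E
```

```text
shift [-0.2  2.3 -2. ] turn 0.0 q7 -1.92 tilt z [ 0.001  0.    -1.   ] tcp [511.3 129.6  68. ] F [ 0.7 -0.1 -1.1] t 6.2
```

View pics/p1.png

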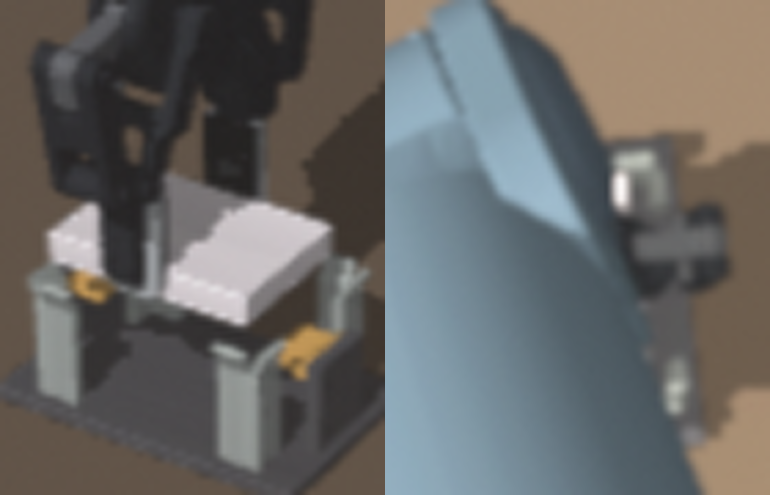

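The side view shows the plate level above the posts. Its top corners are at about (263.5,262.4), (299.9,274.0) and (315,261.5) px. I'll check its centre against the holder after a settle.

```bash
python3 - <<'E'
from h import *
go(511.3,127.3,70,95.7)
s=snapshot("side")
P=onplane(s,[[263.5,262.4],[299.9,274.0],[315,261.5]],72.7)
print(P.round(1),"centre",((P[0]+P[2])/2).round(1),"sides",np.linalg.norm(P[0]-P[1]),np.linalg.norm(P[1]-P[2]))
E
```

```text
shift [-0.4  2.4 -1.6] turn 0.0 q7 -1.92 tilt z [ 0.001  0.    -1.   ] tcp [511.5 129.8  68.4] F [ 0.1  0.3 -1.5] t 6.3
[[544.8 164.2]
 [465.4 153.9]
 [470.6 102. ]] centre [507.7 133.1] sides 80.05562105305333 52.22096027884264
```

Emit:
shift_gripper(plan=[[0, 0, 0, 0, 50], [0, 0, 0, 0, 50]])

```text
clock: 6.6
tcp_pos: [511.0, 129.6, 68.0]
orientation: [-3.138, -0.157, -0.001]
contact_force: [-0.0, -0.4, -0.3]
gripper_width: 54.3
grip_force: 64.8
```

```bash
python3 -c "
from h import *
go(511.3,127.3,70,95.7)"
```

```text
shift [ 0.1  2.4 -2. ] turn 0.0 q7 -1.92 tilt z [ 0.001  0.    -1.   ] tcp [511.  129.6  68. ] F [-0.  -0.4 -0.3] t 6.6
```

In the tool's units: 19 mm is 0.019, 15 mm is 0.015.

Emit:
shift_gripper(plan=[[0.0007, 0.0028, 0, 0, 50], [0.0007, 0.0028, 0.005, 0, 50], [0.0007, 0.0028, 0.01, 0, 50], [0.0007, 0.0028, 0.015, 0, 50], [0.0007, 0.0028, 0.019, 0, 50], [0.0007, 0.0028, 0.019, 0, 50]])

```text
clock: 7.35
tcp_pos: [511.3, 126.8, 48.1]
orientation: [3.137, 0.157, -0.002]
contact_force: [0.1, 0.5, -1.7]
gripper_width: 53.9
grip_force: 64.8
```

```bash
python3 - <<'E'
from h import *
go(511.3,127.3,45,95.7)
s=snapshot("side"); cv2.imwrite("pics/p2.png",cv2.resize(s["color"][235:320,245:340],None,fx=6,fy=6,interpolation=2)[:,:,::-1])
E
```

```text
shift [ 0.  -0.5  3.1] turn 0.0 q7 -1.93 tilt z [-0.001 -0.    -1.   ] tcp [511.3 126.8  48.1] F [ 0.1  0.5 -1.7] t 7.35
```

View pics/p2.png

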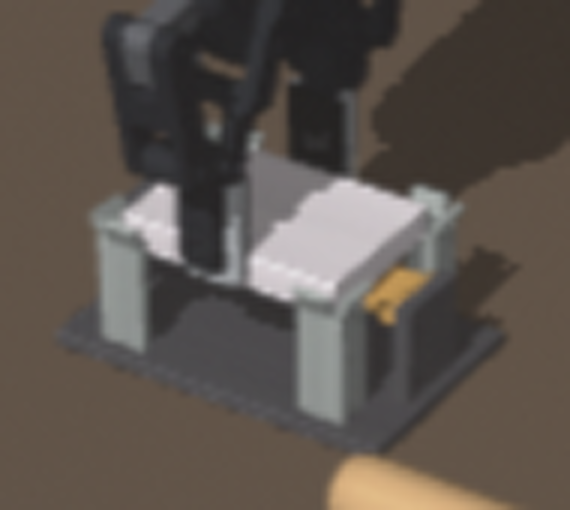

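The plate sits in the pocket between the posts, level just above the tabs (near tab at about (311,284) px), and the force is nil. I'll push down, watching the force.

In the tool's units: 8 mm is 0.008, 6 mm is 0.006.

Emit:
shift_gripper(plan=[[0, -0.0003, 0.003, 0, 50], [0, -0.0003, 0.006, 0, 50], [0, -0.0003, 0.008, 0, 50], [0, -0.0003, 0.008, 0, 50]], grip_n=90)

```text
clock: 7.9
tcp_pos: [512.3, 127.4, 41.5]
orientation: [-3.138, -0.157, -0.002]
contact_force: [-1.7, -0.8, 4.8]
gripper_width: 53.2
grip_force: 97.2
```

Emit:
shift_gripper(plan=[[0, 0, 0.004, 0, 50], [0, 0, 0.006, 0, 50], [0, 0, 0.006, 0, 50]])

```text
clock: 8.28
tcp_pos: [512.8, 127.5, 35.6]
orientation: [-3.137, -0.157, -0.003]
contact_force: [-2.1, 0.5, 4.8]
gripper_width: 53.2
grip_force: 97.3
```

```bash
python3 -c "
from h import *
go(511.3,127.3,13.3,95.7)"
```

```text
shift [-1.5  0.1 22.3] turn 0.0 q7 -1.94 tilt z [ 0.002  0.    -1.   ] tcp [512.8 127.5  35.6] F [-2.1  0.5  4.8] t 8.275
```

In the tool's units: 16 mm is 0.016, 13 mm is 0.013.

Emit:
shift_gripper(plan=[[0, 0, 0.005, 0, 50], [0, 0, 0.009, 0, 50], [0, 0, 0.013, 0, 50], [0, 0, 0.016, 0, 50], [0, 0, 0.016, 0, 50]])

```text
clock: 8.9
tcp_pos: [510.8, 126.8, 17.7]
orientation: [3.137, 0.157, -0.003]
contact_force: [-0.1, 1.2, -1.8]
gripper_width: 53.1
grip_force: 96.5
```

Emit:
shift_gripper(plan=[[0, 0, 0.003, 0, 50], [0, 0, 0.006, 0, 50], [0, 0, 0.006, 0, 50]])

```text
clock: 9.28
tcp_pos: [511.8, 127.2, 13.5]
orientation: [3.137, 0.157, -0.001]
contact_force: [-1.9, -0.9, 4.9]
gripper_width: 52.9
grip_force: 97.3
```

```bash
python3 -c "
from h import *
go(511.3,127.3,13.3,95.7)"
```

```text
shift [-0.5 -0.2  0.2] turn 0.0 q7 -1.95 tilt z [-0.    -0.001 -1.   ] tcp [511.8 127.2  13.5] F [-1.9 -0.9  4.9] t 9.275
```

It fell through the tabs with no force at 17.7 and met the floor at 13.5, as expected. Now a firm press.

In the tool's units: 3 mm is 0.003, 2 mm is 0.002.

Emit:
shift_gripper(plan=[[0, 0, 0.002, 0, 50], [0, 0, 0.003, 0, 50], [0, 0, 0.003, 0, 50], [0, 0, 0.003, 0, 50], [0, 0, 0.003, 0, 50]])

```text
clock: 9.9
tcp_pos: [511.9, 127.2, 13.4]
orientation: [3.136, 0.156, -0.002]
contact_force: [-9.4, -2.9, 26.4]
gripper_width: 53.5
grip_force: 99.6
```

```bash
python3 - <<'E'
from h import *
go(511.3,127.3,13.3,95.7)
s=snapshot("side"); cv2.imwrite("pics/p3.png",cv2.resize(s["color"][235:320,245:340],None,fx=6,fy=6,interpolation=2)[:,:,::-1])
E
```

```text
shift [-0.5 -0.2  0.1] turn 0.0 q7 -1.95 tilt z [-0.001 -0.002 -1.   ] tcp [511.9 127.2  13.4] F [-9.4 -2.9 26.4] t 9.9
```

View pics/p3.png

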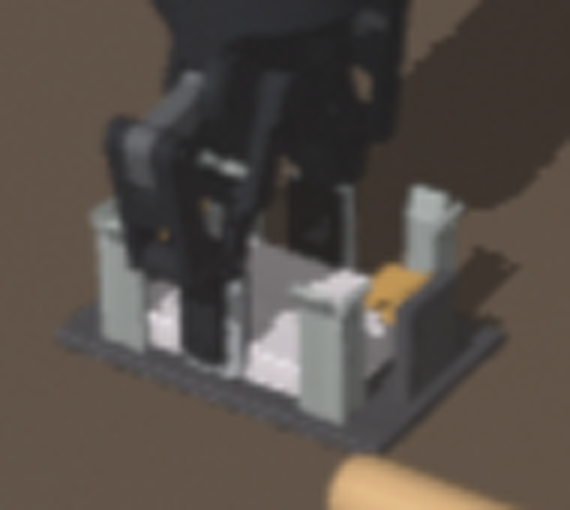

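The plate lies low on the floor, between the posts and under the near tab, which has sprung back above it. To rule out the fingertips carrying the load, I'll release and press its middle with shut fingers.

In the tool's units: -55 mm is -0.055, -45 mm is -0.045.

Emit:
shift_gripper(plan=[[0, 0, -0.003, 0, 50], [0, 0, -0.003, 0, 70], [0, 0, -0.003, 0, 70], [0, 0, -0.015, 0, 70], [0, 0, -0.045, 0, 70], [0, 0, -0.055, 0, 0], [0, 0, -0.055, 0, 0], [0, 0, -0.055, 0, 0]], grip_n=40)

```text
clock: 10.95
tcp_pos: [511.0, 126.9, 63.9]
orientation: [3.137, 0.157, -0.002]
contact_force: [-0.6, -0.5, -0.3]
gripper_width: 15.1
grip_force: 0.0
```

Emit:
shift_gripper(plan=[[0, 0, 0, 0, 0], [0, 0, 0, 0, 0]])

```text
clock: 11.2
tcp_pos: [511.2, 127.0, 64.0]
orientation: [3.137, 0.157, -0.002]
contact_force: [-0.1, -0.7, -0.3]
gripper_width: 0.2
grip_force: 0.0
```

```bash
python3 - <<'E'
from h import *
go(509.9,127.1,26,95.7)
E
```

```text
shift [-1.2 -0.2 38. ] turn 0.0 q7 -1.92 tilt z [-0.001 -0.    -1.   ] tcp [511.2 127.   64. ] F [-0.1 -0.7 -0.3] t 11.2
```

In the tool's units: 41 mm is 0.041, 39 mm is 0.039.

Emit:
shift_gripper(plan=[[-0.0012, 0, 0.015, 0, 0], [-0.0012, 0, 0.028, 0, 0], [-0.0012, 0, 0.034, 0, 0], [-0.0012, 0, 0.037, 0, 0], [-0.0012, 0, 0.039, 0, 0], [-0.0012, 0, 0.041, 0, 0], [-0.0012, 0, 0.041, 0, 0], [-0.0012, 0, 0.041, 0, 0]])

```text
clock: 12.2
tcp_pos: [510.5, 127.1, 26.1]
orientation: [3.137, 0.156, -0.002]
contact_force: [-5.4, -1.8, 15.9]
gripper_width: 0.1
grip_force: 7.8
```

```bash
python3 -c "
from h import *
go(509.9,127.1,26,95.7)"
```

```text
shift [-0.6 -0.1  0.1] turn 0.0 q7 -1.94 tilt z [-0.001 -0.001 -1.   ] tcp [510.5 127.1  26.1] F [-5.4 -1.8 15.9] t 12.2
```

Shut fingertips met the plate at z = 18.1, exactly as expected for a plate on the floor, with 16 N. I'll hold briefly, then go to the thin plate.

In the tool's units: -90 mm is -0.09, -60 mm is -0.06.

Emit:
shift_gripper(plan=[[0, 0, 0, 0, 0], [0, 0, 0, 0, 0], [0, 0, -0.02, 0, 0], [0, 0, -0.06, 0, 40], [0, 0, -0.09, 0, 85], [0, 0, -0.09, 0, 85]])

```text
clock: 12.95
tcp_pos: [513.4, 127.9, 117.0]
orientation: [-3.136, -0.156, -0.012]
contact_force: [-0.2, 0.1, 0.3]
gripper_width: 54.3
grip_force: 0.0
```

```bash
python3 -c "
from h import *
go(454.3,362.6,60,98.7)"
```

```text
shift [ -35.9 -239.3   57. ] turn -0.052 q7 -1.89 tilt z [ 0.007  0.002 -1.   ] tcp [513.4 127.9 117. ] F [-0.2  0.1  0.3] t 12.95
```

In the tool's units: -239 mm is -0.239, -230 mm is -0.23, -0.05 rad is -0.0159.

Emit:
shift_gripper(plan=[[-0.005, -0.03, 0, -0.0159, 85], [-0.013, -0.085, 0, -0.0159, 85], [-0.021, -0.14, 0.01, -0.0159, 85], [-0.029, -0.195, 0.025, -0.0159, 85], [-0.035, -0.23, 0.04, -0.0159, 85], [-0.036, -0.239, 0.055, -0.0159, 85], [-0.036, -0.239, 0.055, -0.0159, 85], [-0.036, -0.239, 0.055, -0.0159, 85]])

```text
clock: 13.95
tcp_pos: [452.2, 358.6, 58.3]
orientation: [3.131, 0.23, 0.0]
contact_force: [0.7, 0.2, 0.2]
gripper_width: 85.0
grip_force: 0.0
```

```bash
python3 - <<'E'
from h import *
t=snapshot("top"); s=snapshot("side")
go(454.3,362.6,3,98.7)
cv2.imwrite("pics/p4.png",cv2.resize(t["color"][210:290,215:295],None,fx=6,fy=6,interpolation=2)[:,:,::-1])
g=t["color"].min(2); m=np.zeros_like(g); m[225:275,235:280]=(g[225:275,235:280]>190)*255
for c in cv2.findContours(m,0,cv2.CHAIN_APPROX_NONE)[0]:
    if cv2.contourArea(c)>15: print(cv2.contourArea(c),plane_rect(t,c,18))
E
```

```text
shift [ 2.1 -3.2 56.1] turn -0.006 q7 -2.35 tilt z [ 0.001 -0.001 -1.   ] tcp [452.6 359.2  59.1] F [-0.2 -0.6  0.3] t 14.05
816.5 [510.9 128.9  78.7  56.7   5. ]
```

View pics/p4.png

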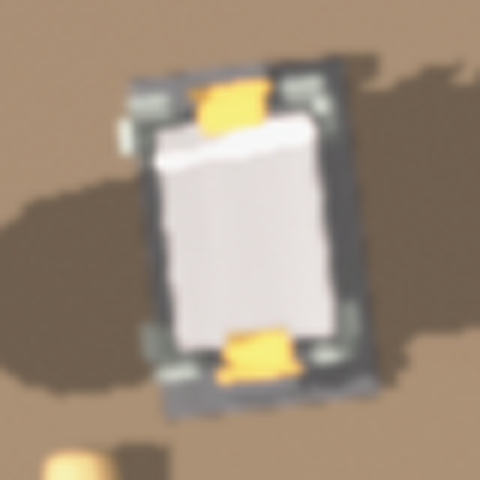

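The thick plate lies flat under both sprung-back tabs. It measures 78.7×56.7 mm, centred at (510.9,128.9), within 2 mm of the holder centre. Now the thin plate.

In the tool's units: 48 mm is 0.048, 40 mm is 0.04.

Emit:
shift_gripper(plan=[[0.002, -0.003, 0.02, 0, 85], [0.002, -0.003, 0.04, 0, 85], [0.002, -0.003, 0.048, 0, 85], [0.002, -0.003, 0.048, 0, 85], [0.002, -0.003, 0.048, 0, 85]])

```text
clock: 14.68
tcp_pos: [452.6, 364.9, 10.9]
orientation: [-3.132, -0.235, -0.001]
contact_force: [-0.4, -0.1, -0.4]
gripper_width: 84.9
grip_force: 0.0
```

```bash
python3 -c "
from h import *
go(454.3,362.6,7,98.7)"
```

```text
shift [1.3 2.5 3.9] turn -0.002 q7 -2.38 tilt z [ 0.  0. -1.] tcp [452.6 364.9  10.9] F [-0.4 -0.1 -0.4] t 14.675
```

In the tool's units: 3.8 mm is 0.0038, 2.4 mm is 0.0024.

Emit:
shift_gripper(plan=[[0.0015, 0.0024, 0.0038, 0, 85], [0.0015, 0.0024, 0.0038, 0, 85], [0.0015, 0.0024, 0.0038, 0, 50], [0.0015, 0.0024, 0.0038, 0, 50], [0.0015, 0.0024, 0.0038, 0, 50], [0.0015, 0.0024, 0.0038, 0, 50]], grip_n=50)

```text
clock: 15.42
tcp_pos: [454.8, 362.9, 7.7]
orientation: [-3.132, -0.235, -0.002]
contact_force: [-0.1, -1.2, 6.1]
gripper_width: 53.6
grip_force: 51.9
```

```bash
python3 -c "
from h import *
go(454.3,362.6,7,98.7)"
```

```text
shift [-0.5  0.2  0.7] turn -0.002 q7 -2.38 tilt z [ 0.001  0.001 -1.   ] tcp [454.8 362.9   7.7] F [-0.1 -1.2  6.1] t 15.425
```

In the tool's units: -105 mm is -0.105, -90 mm is -0.09.

Emit:
shift_gripper(plan=[[0, 0, -0.015, 0, 50], [0, 0, -0.05, 0, 50], [0, 0, -0.09, 0, 50], [0, 0, -0.105, 0, 50], [0, 0, -0.105, 0, 50]])

```text
clock: 16.05
tcp_pos: [454.9, 362.8, 112.9]
orientation: [-3.132, -0.235, -0.003]
contact_force: [-0.8, 1.0, -0.9]
gripper_width: 53.0
grip_force: 52.7
```

```bash
python3 -c "
from h import *
go(510.3,127.4,110,95.7)"
```

```text
shift [ 19.7 241.1   2.7] turn 0.05 q7 -2.32 tilt z [ 0.002  0.001 -1.   ] tcp [454.9 362.8 112.9] F [-0.8  1.  -0.9] t 16.05
```

In the tool's units: 241 mm is 0.241, 230 mm is 0.23, 0.05 rad is 0.0159.

Emit:
shift_gripper(plan=[[0.002, 0.03, 0, 0, 50], [0.007, 0.085, 0, 0.0159, 50], [0.012, 0.14, 0, 0.0159, 50], [0.016, 0.195, 0, 0.0159, 50], [0.019, 0.23, 0.003, 0.0159, 50], [0.02, 0.241, 0.003, 0.0159, 50], [0.02, 0.241, 0.003, 0.0159, 50], [0.02, 0.241, 0.003, 0.0159, 50]])

```text
clock: 17.05
tcp_pos: [509.3, 129.6, 108.6]
orientation: [-3.136, -0.162, 0.001]
contact_force: [-1.1, 0.7, -0.4]
gripper_width: 53.2
grip_force: 52.7
```

Emit:
shift_gripper(plan=[[0, 0, 0, 0, 50]])

```text
clock: 17.18
tcp_pos: [509.6, 129.4, 108.9]
orientation: [-3.136, -0.162, -0.0]
contact_force: [-0.3, 0.3, -1.1]
gripper_width: 53.5
grip_force: 52.7
```

```bash
python3 -c "
from h import *
go(510.3,127.4,69,95.7)"
```

```text
shift [ 0.5  2.1 39.9] turn 0.004 q7 -1.9 tilt z [-0.     0.001 -1.   ] tcp [509.6 129.4 108.9] F [-0.3  0.3 -1.1] t 17.175
```

In the tool's units: 40 mm is 0.04, 33 mm is 0.033.

Emit:
shift_gripper(plan=[[0.0005, 0.0015, 0.015, 0, 50], [0.0005, 0.0015, 0.033, 0, 50], [0.0005, 0.0015, 0.04, 0, 50], [0.0005, 0.0015, 0.04, 0, 50], [0.0005, 0.0015, 0.04, 0, 50]])

```text
clock: 17.8
tcp_pos: [511.0, 125.8, 69.1]
orientation: [-3.137, -0.157, -0.001]
contact_force: [0.4, 0.4, -1.0]
gripper_width: 53.3
grip_force: 52.7
```

```bash
python3 - <<'E'
from h import *
go(510.3,127.4,48,95.7)
s=snapshot("side"); cv2.imwrite("pics/p5.png",cv2.resize(s["color"][220:310,250:350],None,fx=6,fy=6,interpolation=2)[:,:,::-1])
E
```

```text
shift [-0.6 -1.7 21.1] turn 0.0 q7 -1.92 tilt z [ 0.  0. -1.] tcp [511.  125.8  69.1] F [ 0.4  0.4 -1. ] t 17.8
```

View pics/p5.png

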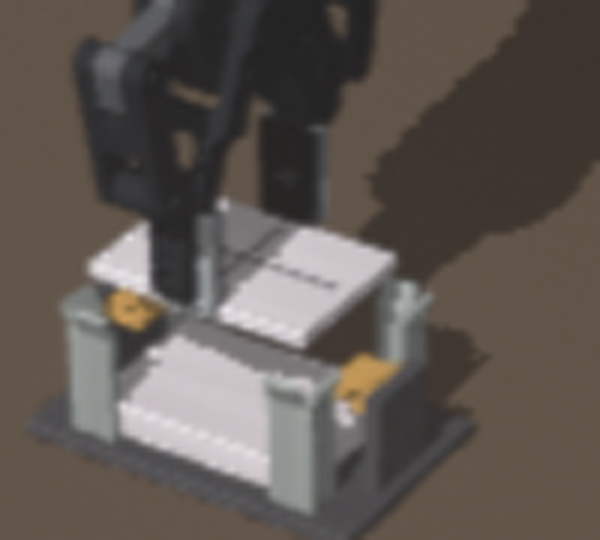

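The thin plate is held level above the flared posts, with its cross at about (293,263) px and the thick plate flat below. Descending to the tabs.

In the tool's units: 20 mm is 0.02, 14 mm is 0.014.

Emit:
shift_gripper(plan=[[-0.0005, -0.0015, 0, 0, 50], [-0.0005, -0.0015, 0.007, 0, 50], [-0.0005, -0.0015, 0.014, 0, 50], [-0.0005, -0.0015, 0.02, 0, 50], [-0.0005, -0.0015, 0.02, 0, 50]], grip_n=70)

```text
clock: 18.48
tcp_pos: [509.2, 126.8, 48.0]
orientation: [3.137, 0.157, -0.003]
contact_force: [-0.2, -0.6, -0.1]
gripper_width: 52.3
grip_force: 73.1
```

```bash
python3 -c "
from h import *
go(510.3,127.4,45,95.7)"
```

```text
shift [ 1.1 -0.5  3. ] turn 0.0 q7 -1.93 tilt z [-0.002 -0.    -1.   ] tcp [509.2 126.8  48. ] F [-0.2 -0.6 -0.1] t 18.475
```

In the tool's units: 11 mm is 0.011, 9 mm is 0.009.

Emit:
shift_gripper(plan=[[0.0005, -0.0005, 0.003, 0, 50], [0.0005, -0.0005, 0.006, 0, 50], [0.0005, -0.0005, 0.009, 0, 50], [0.0005, -0.0005, 0.011, 0, 50], [0.0005, -0.0005, 0.011, 0, 50]])

```text
clock: 19.1
tcp_pos: [511.7, 127.6, 39.1]
orientation: [3.138, 0.156, 0.003]
contact_force: [-1.5, -0.8, 5.4]
gripper_width: 52.3
grip_force: 74.3
```

Emit:
shift_gripper(plan=[[0, 0, 0.004, 0, 50], [0, 0, 0.008, 0, 50], [0, 0, 0.008, 0, 50]])

```text
clock: 19.48
tcp_pos: [509.2, 127.4, 29.6]
orientation: [3.137, 0.157, -0.004]
contact_force: [-3.1, -0.3, 0.4]
gripper_width: 52.3
grip_force: 73.3
```

```bash
python3 -c "
from h import *
go(510.3,127.4,25.5,95.7)"
```

```text
shift [1.1 0.1 4.1] turn 0.0 q7 -1.95 tilt z [-0.003 -0.001 -1.   ] tcp [509.2 127.4  29.6] F [-3.1 -0.3  0.4] t 19.475
```

In the tool's units: 6 mm is 0.006, 4 mm is 0.004.

Emit:
shift_gripper(plan=[[0, 0, 0.002, 0, 50], [0, 0, 0.004, 0, 50], [0, 0, 0.006, 0, 50], [0, 0, 0.006, 0, 50], [0, 0, 0.006, 0, 50]])

```text
clock: 20.1
tcp_pos: [510.9, 127.5, 25.9]
orientation: [3.137, 0.156, -0.0]
contact_force: [-6.4, -2.3, 14.6]
gripper_width: 52.5
grip_force: 76.0
```

```bash
python3 - <<'E'
from h import *
go(510.3,127.4,25.5,95.7)
E
```

```text
shift [-0.6  0.1  0.4] turn 0.0 q7 -1.95 tilt z [-0.    -0.001 -1.   ] tcp [510.9 127.5  25.9] F [-6.4 -2.3 14.6] t 20.1
```

Home height reached with 14.6 N. I'll release and press with shut fingers as before; plate top 24 should put the TCP at 32.

Units first: shifts go in shares of 1000 mm and turns go in shares of pi rad. So -42 mm is -0.042, -35 mm is -0.035.

Emit:
shift_gripper(plan=[[0, 0, -0.002, 0, 50], [0, 0, -0.002, 0, 70], [0, 0, -0.002, 0, 70], [0, 0, -0.012, 0, 70], [0, 0, -0.035, 0, 70], [0, 0, -0.042, 0, 0], [0, 0, -0.042, 0, 0], [0, 0, -0.042, 0, 0]], grip_n=40)

```text
clock: 21.1
tcp_pos: [509.9, 127.4, 65.3]
orientation: [3.137, 0.157, -0.002]
contact_force: [-0.1, -0.1, -0.5]
gripper_width: 16.0
grip_force: 0.0
```

Emit:
shift_gripper(plan=[[0, 0, 0, 0, 0], [0, 0, 0, 0, 0], [0, 0, 0.015, 0, 0], [0, 0, 0.025, 0, 0], [0, 0, 0.031, 0, 0], [0, 0, 0.033, 0, 0], [0, 0, 0.033, 0, 0]])

```text
clock: 21.98
tcp_pos: [510.6, 127.7, 32.8]
orientation: [-3.138, -0.157, -0.0]
contact_force: [0.4, 0.4, 1.0]
gripper_width: 0.3
grip_force: 0.0
```

```bash
python3 - <<'E'
from h import *
go(510.3,127.4,32,95.7)
E
```

```text
shift [-0.3  0.3  0.8] turn 0.0 q7 -1.94 tilt z [ 0.  0. -1.] tcp [510.6 127.7  32.8] F [0.4 0.4 1. ] t 21.975
```

In the tool's units: 4 mm is 0.004, 2 mm is 0.002.

Emit:
shift_gripper(plan=[[0, 0, 0.002, 0, 0], [0, 0, 0.004, 0, 0], [0, 0, 0.004, 0, 0], [0, 0, 0.004, 0, 0], [0, 0, 0.004, 0, 0]])

```text
clock: 22.6
tcp_pos: [511.1, 127.9, 32.0]
orientation: [3.137, 0.157, 0.001]
contact_force: [-7.1, -2.4, 20.1]
gripper_width: 0.1
grip_force: 9.6
```

Emit:
shift_gripper(plan=[[0, 0, -0.02, 0, 0], [0, 0, -0.06, 0, 40], [0, 0, -0.09, 0, 60], [0, 0, -0.11, 0, 60], [0, 0, -0.11, 0, 60]])

```text
clock: 23.22
tcp_pos: [512.3, 128.2, 141.0]
orientation: [-3.137, -0.157, -0.008]
contact_force: [0.1, 0.5, -0.1]
gripper_width: 60.0
grip_force: 0.0
```

```bash
python3 - <<'E'
from h import *
go(450.4,-356,140,95.7)
E
```

```text
shift [-1.099e+02  4.756e+02  1.000e-01] turn 0.0 q7 -1.88 tilt z [ 0.005  0.001 -1.   ] tcp [512.3 128.2 141. ] F [ 0.1  0.5 -0.1] t 23.225
```

The shut fingers met it at 32.0 with 20 N, so the thin plate is seated. Now the cup.

In the tool's units: 425 mm is 0.425, 370 mm is 0.37.

Emit:
shift_gripper(plan=[[-0.007, 0.03, 0, 0, 60], [-0.02, 0.085, 0, 0, 60], [-0.033, 0.142, 0, 0, 60], [-0.046, 0.2, 0, 0, 60], [-0.059, 0.258, 0, 0, 60], [-0.072, 0.315, 0, 0, 60], [-0.085, 0.37, 0, 0, 60], [-0.098, 0.425, 0, 0, 60]], grip_n=40)

```text
clock: 24.22
tcp_pos: [454.2, -306.4, 137.5]
orientation: [-3.137, -0.157, 0.002]
contact_force: [0.7, -0.1, -0.3]
gripper_width: 59.6
grip_force: 0.0
```

Emit:
shift_gripper(plan=[[-0.008, 0.035, 0, 0, 60], [-0.012, 0.05, 0, 0, 60], [-0.012, 0.05, 0, 0, 60], [-0.012, 0.05, 0, 0, 60]])

```text
clock: 24.72
tcp_pos: [449.1, -353.2, 138.3]
orientation: [-3.135, -0.162, 0.001]
contact_force: [-0.2, -0.0, 0.1]
gripper_width: 60.0
grip_force: 0.0
```

```bash
python3 - <<'E'
from h import *
go(450.4,-356,43,95.7)
t=snapshot("top")
cv2.imwrite("pics/p6.png",cv2.resize(t["color"][210:290,215:295],None,fx=6,fy=6,interpolation=2)[:,:,::-1])
g=t["color"].min(2); m=np.zeros_like(g); m[225:275,235:280]=(g[225:275,235:280]>190)*255
m=cv2.morphologyEx(m,cv2.MORPH_CLOSE,np.ones((3,3)))
for c in cv2.findContours(m,0,cv2.CHAIN_APPROX_NONE)[0]:
    if cv2.contourArea(c)>15: print(cv2.contourArea(c),plane_rect(t,c,24))
E
```

```text
shift [ 1.   3.1 95.3] turn 0.004 q7 -0.88 tilt z [-0.     0.002 -1.   ] tcp [ 449.1 -353.2  138.3] F [-0.2 -0.   0.1] t 24.725
901.5 [511.7 127.3  81.1  61.8   5.9]
```

View pics/p6.png

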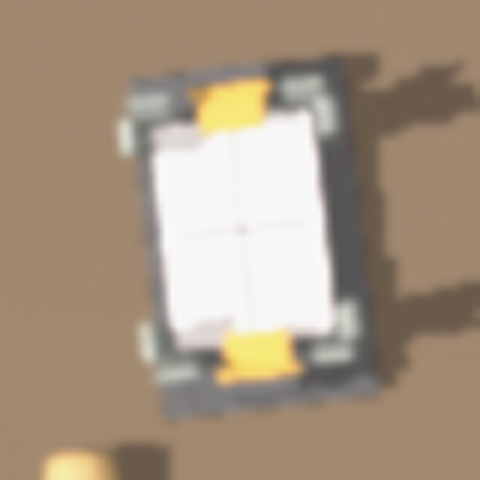

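The thin plate lies flat under both tabs, cross centre at about (255.2,248.3) px, so it is seated about (511,127.5). Lowering onto the cup.

In the tool's units: 95 mm is 0.095, 80 mm is 0.08.

Emit:
shift_gripper(plan=[[0.001, 0.0026, 0.02, 0, 60], [0.001, 0.0026, 0.055, 0, 60], [0.001, 0.0026, 0.08, 0, 60], [0.001, 0.0026, 0.095, 0, 60], [0.001, 0.0026, 0.095, 0, 60], [0.001, 0.0026, 0.095, 0, 60]], grip_n=30)

```text
clock: 25.52
tcp_pos: [450.4, -358.8, 44.6]
orientation: [3.137, 0.157, 0.002]
contact_force: [0.1, -0.2, -0.4]
gripper_width: 59.9
grip_force: 0.0
```

```bash
python3 - <<'E'
from h import *
go(450.4,-356,43,95.7)
t=snapshot("top"); print(onplane(t,[[255.2,248.3]],24).round(1))
E
```

```text
shift [ 0.3 -2.8  1.6] turn 0.001 q7 -0.88 tilt z [ 0.001 -0.001 -1.   ] tcp [ 450.4 -358.8   44.6] F [ 0.1 -0.2 -0.4] t 25.525
[[509.9 128.5]]
```

In the tool's units: -2.5 mm is -0.0025, 1.5 mm is 0.0015.

Emit:
shift_gripper(plan=[[0.0003, -0.0025, 0.0015, 0, 60], [0.0003, -0.0025, 0.0015, 0, 60], [0.0003, -0.0025, 0.0015, 0, 25], [0.0003, -0.0025, 0.0015, 0, 25], [0.0003, -0.0025, 0.0015, 0, 25], [0.0003, -0.0025, 0.0015, 0, 25], [0.0003, -0.0025, 0.0015, 0, 25]], grip_n=30)

```text
clock: 26.45
tcp_pos: [450.1, -356.4, 42.9]
orientation: [3.137, 0.157, 0.001]
contact_force: [-0.6, -0.4, 5.2]
gripper_width: 32.6
grip_force: 29.3
```

Emit:
shift_gripper(plan=[[0, 0, -0.015, 0, 25], [0, 0, -0.05, 0, 25], [0, 0, -0.09, 0, 25], [0, 0, -0.097, 0, 25], [0, 0, -0.097, 0, 25]])

```text
clock: 27.08
tcp_pos: [449.4, -355.6, 139.3]
orientation: [-3.137, -0.157, 0.0]
contact_force: [0.9, 0.3, -1.5]
gripper_width: 32.2
grip_force: 29.9
```

```bash
python3 - <<'E'
from h import *
go(510.2,127.7,140,95.7)
E
```

```text
shift [ 108.8 -474.8   -0.6] turn 0.001 q7 -0.88 tilt z [-0.  0. -1.] tcp [ 449.4 -355.6  139.3] F [ 0.9  0.3 -1.5] t 27.075
```

The cup is lifted (−1.5 N, about its weight). Carrying it to the holder.

In the tool's units: -385 mm is -0.385, -336 mm is -0.336.

Emit:
shift_gripper(plan=[[0.006, -0.025, 0, 0, 25], [0.017, -0.075, 0, 0, 25], [0.029, -0.128, 0, 0, 25], [0.041, -0.18, 0, 0, 25], [0.053, -0.232, 0, 0, 25], [0.065, -0.284, 0, 0, 25], [0.077, -0.336, 0, 0, 25], [0.088, -0.385, 0, 0, 25]])

```text
clock: 28.08
tcp_pos: [497.0, 37.7, 137.3]
orientation: [-3.138, -0.158, 0.006]
contact_force: [1.3, -1.3, -0.9]
gripper_width: 32.2
grip_force: 30.0
```

Emit:
shift_gripper(plan=[[0.009, -0.04, 0, 0, 25], [0.017, -0.07, 0, 0, 25], [0.02, -0.084, 0, 0, 25], [0.021, -0.089, 0, 0, 25], [0.021, -0.089, 0, 0, 25], [0.021, -0.089, 0, 0, 25]])

```text
clock: 28.82
tcp_pos: [510.8, 124.6, 139.1]
orientation: [3.137, 0.153, -0.001]
contact_force: [-0.3, 0.0, -0.7]
gripper_width: 32.7
grip_force: 30.0
```

```bash
python3 - <<'E'
from h import *
go(510.2,127.7,67,95.7)
s=snapshot("side"); cv2.imwrite("pics/p7.png",cv2.resize(s["color"][180:310,230:360],None,fx=4.5,fy=4.5,interpolation=2)[:,:,::-1])
E
```

```text
shift [-0.2 -3.2 72.1] turn -0.002 q7 -1.88 tilt z [-0.001 -0.001 -1.   ] tcp [510.8 124.6 139.1] F [-0.3  0.  -0.7] t 28.825
```

View pics/p7.png

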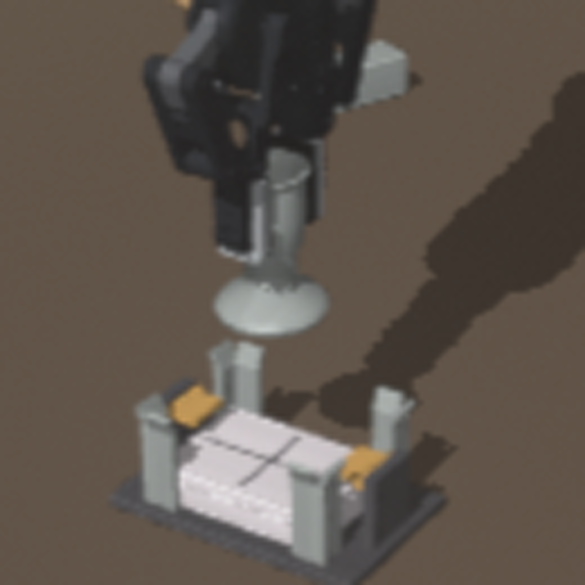

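The cup hangs upright at about (290,245) px above the cross at about (289,282) px, and both plates are flat below the tabs. Lowering.

In the tool's units: 68 mm is 0.068, 66 mm is 0.066.

Emit:
shift_gripper(plan=[[0, -0.001, 0.01, 0, 25], [0, -0.0024, 0.03, 0, 25], [0, -0.0024, 0.05, 0, 25], [0, -0.0024, 0.06, 0, 25], [0, -0.0024, 0.066, 0, 25], [0, -0.0024, 0.068, 0, 25], [0, -0.0024, 0.068, 0, 25]])

```text
clock: 29.75
tcp_pos: [511.1, 129.1, 71.8]
orientation: [-3.137, -0.157, -0.001]
contact_force: [0.3, 0.4, -1.5]
gripper_width: 32.8
grip_force: 30.0
```

```bash
python3 -c "
from h import *
go(510.2,127.7,67,95.7)"
```

```text
shift [-1.   1.3  4.8] turn 0.0 q7 -1.92 tilt z [ 0.001  0.    -1.   ] tcp [511.1 129.1  71.8] F [ 0.3  0.4 -1.5] t 29.75
```

In the tool's units: 5 mm is 0.005, 4 mm is 0.004.

Emit:
shift_gripper(plan=[[-0.0005, 0.001, 0.001, 0, 25], [-0.0005, 0.001, 0.0025, 0, 25], [-0.0005, 0.001, 0.004, 0, 25], [-0.0005, 0.001, 0.005, 0, 25], [-0.0005, 0.001, 0.005, 0, 25], [-0.0005, 0.001, 0.005, 0, 25]])

```text
clock: 30.5
tcp_pos: [510.9, 127.8, 67.0]
orientation: [3.138, 0.156, 0.002]
contact_force: [-1.0, -2.2, 3.7]
gripper_width: 32.5
grip_force: 30.1
```

```bash
python3 -c "
from h import *
go(510.2,127.7,67,95.7)"
```

```text
shift [-0.7  0.1  0. ] turn 0.0 q7 -1.92 tilt z [ 0.001 -0.    -1.   ] tcp [510.9 127.8  67. ] F [-1.  -2.2  3.7] t 30.5
```

Emit:
shift_gripper(plan=[[0, 0, 0, 0, 36], [0, 0, 0, 0, 45], [0, 0, 0, 0, 60], [0, 0, 0, 0, 60], [0, 0, 0, 0, 60]])

```text
clock: 31.12
tcp_pos: [510.1, 128.0, 66.3]
orientation: [-3.138, -0.157, 0.0]
contact_force: [-0.2, -0.1, -0.6]
gripper_width: 59.9
grip_force: 0.0
```

Emit:
shift_gripper(plan=[[0, 0, -0.008, 0, 60], [0, 0, -0.03, 0, 60], [0, 0, -0.07, 0, 60], [0, 0, -0.11, 0, 60], [0, 0, -0.13, 0, 60], [0.04, 0.13, -0.14, 0, 60], [0.06, 0.19, -0.14, 0, 60], [0.06, 0.19, -0.14, 0, 60]])

```text
clock: 32.12
tcp_pos: [585.0, -45.5, 207.2]
orientation: [3.138, 0.158, 0.003]
contact_force: [1.1, -0.4, 0.5]
gripper_width: 60.2
grip_force: 0.0
```

```bash
python3 - <<'E'
from h import *
t=snapshot("top"); s=snapshot("side")
print(bot.sense()["tcp_pos"],bot.sense()["contact_force"])
cv2.imwrite("pics/p8.png",np.hstack([cv2.resize(t["color"][200:300,205:295],None,fx=4.4,fy=4.4,interpolation=2),cv2.resize(s["color"][210:310,240:330],None,fx=4.4,fy=4.4,interpolation=2)])[:,:,::-1])
cv2.imwrite("pics/top_end.png",t["color"][:,:,::-1])
for w in((340,270,390,330),(165,150,215,195),(218,280,245,385)):
    a=cv2.imread("pics/top0.png");b=t["color"][:,:,::-1];u0,v0,u1,v1=w
    print(w,cv2.absdiff(a,b)[v0:v1,u0:u1].max())
E
```

```text
[586.27060466 -55.48910962 207.1075865 ] [-0.35184009 -1.17754956  0.10421223]
(340, 270, 390, 330) 111
(165, 150, 215, 195) 5
(218, 280, 245, 385) 5
```

View pics/p8.png

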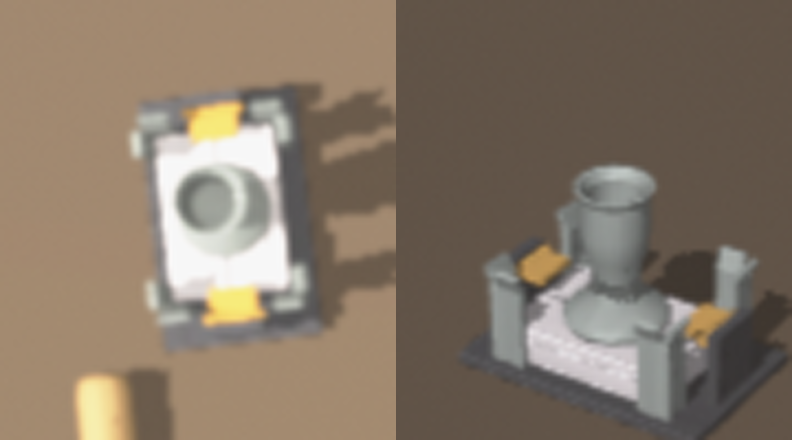

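The cup stands upright on the cross, both plates are flat below the tabs, and the pan and screwdriver are unchanged. The difference at the bar is where the arm or its shadow now covers it. Handing in.

Emit:
shift_gripper(plan=[[0, 0, 0, 0, 60], [0, 0, 0, 0, 60], [0, 0, 0, 0, 60]])

```text
clock: 32.6
tcp_pos: [583.8, -41.9, 206.0]
orientation: [-3.137, -0.162, 0.0]
contact_force: [0.7, 0.4, -0.1]
gripper_width: 60.2
grip_force: 0.0
```

```bash
python3 -c "
from cell import bot, job, snapshot
print(job.close_job())"
```

```text
the job is handed in; nothing more can be done
None
```

The job is handed in at about 33 s on the robot's clock, verdict not shown: both plates were pressed home in order and the cup stands upright on the cross, but I viewed 13 pictures, over the limit of 10, and the final picture could not check the bar because the arm covered it, though the arm never went near it.

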